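# Open the push-latched battery box by feel and take out the spent battery

## Task

Press the rubber pad on the grey box's lid down gently until you feel it bottom out on its soft bumper (never harder than 18 N), then get out of the way and let the sprung lid swing fully open by itself, untouched. Lift the battery out of the box and set it down gently, upright, in the white tray, let go, and leave the lid open and the other things where they are.

Things in the scene. Friction and masses are not known exactly. Their poses are not given: they have to be found in the camera images.
- case: Grey steel battery box fixed to the table, 160 x 150 x 105 mm (x, y, z), walls 5 mm, open under its lid. Origin: centre of its underside; x points from the front (black knob, two brass studs, side of the pad) to the hinge side, z up. Inner floor 14 mm above the table; the latch fills the front 45 mm, the battery stands behind it.
- lid (a joint): Angle of the dark steel lid (142 x 134 x 5 mm, inside the walls, top 4 mm below the rim), rad. 0 shut; negative pressed in (-0.01 is 1.15 mm down at the pad); positive opening; 2.05 fully open, leaning back. Once the latch has tripped and the finger is gone, a spring opens it against a damper in about 4 s, at most 75 mm/s at the pad, so a finger leaving straight up at 0.15 m/s or more gets clear.
- lid_hinge (a point): Middle of the lid's hinge line (along the case's y), 70 mm behind the case's centre, 98.5 mm above the table. Force at the pad on the way down: 2 to 3 N, then 4 to 5 N as the catch drags; about 1 mm past the trip a springy bumper adds 10 N per mm. So 8 to 14 N has always tripped it; over 18 N is forcing it. A push that does not trip it lets the lid return to 0.
- lid_pad (a point): Centre of the top of the round black rubber pad (28 mm across, 2 mm high) on the lid, 45 mm in front of the case's centre, 1.5 mm below its rim when shut. Press here straight down with closed fingers. The latch is worn: it trips somewhere between 2.5 and 16 mm down, different each time and not to be seen, and the bumper lies just beyond, so press by feel.
- battery_mid (a point): Centre of the loose battery block: black, paper band, 40 (x) x 26 (y) x 65 mm (z up), two small brass terminals on top, about 0.16 kg. It stands in the box about 14 mm behind the case's centre, sides nearly parallel to the case's, its centre 46.5 mm and its top 79 mm above the table, with over 50 mm free beside both of its faces that are 26 mm apart (grasp across y).
- tray_in (a point): Centre of the inner floor (5 mm above the table) of a white square tray fixed to the table, 130 x 130 mm outside, 120 x 120 mm inside, walls 28 mm high.
- fitting: Bystander: brass pipe fitting standing on the table, 38 mm across, 46 mm high; origin at the centre of its underside.
- tin: Bystander: tin can standing on the table, 60 mm across, 85 mm high; origin at the centre of its underside.
- spanner: Bystander: spanner lying flat on the table beyond the box, tray and tin; origin at its middle.
- battery: The same battery block as a body; origin at the centre of its underside, axes as given above.
Things that resemble listed ones, but are neither listed nor needed, are in the scene too. Of the things that look like the part that bears tray_in, take the one that is farthest to the robot's right at the start.

How it is judged (in metres and radians):
On the way, in this order (a step that is already met when the one before it is completed fails the run):
1. the lid is pressed in with the fingers, 2.3 mm or more at the pad (value of joint lid below -0.02 rad and contact force between the fingers and lid above 2 N), for 0.05 s.
2. the lid has swung fully open by itself, the robot not touching it (value of joint lid above 1.9 rad and not (contact force between any of the fingers, the arm and lid above 0.2 N)), for 0.2 s.
3. the battery is lifted clear of the box (height (world z) of battery_mid above 0.12 m and contact force between the fingers and battery above 1 N), for 0.1 s.
At the end, for the whole second after the job is handed in: The lid is fully open (more than 1.9 rad), and the battery stands upright (within 0.1 rad) and still on the floor of the white tray, inside its walls (value of joint lid above 1.9 rad and x of battery_mid in the frame of tray_in between -0.06 and 0.06 m and y of battery_mid in the frame of tray_in between -0.06 and 0.06 m and z of battery_mid in the frame of tray_in below 0.04 m and angle between battery_mid's own z axis and vertical below 0.1 rad and linear speed of battery below 0.02 m/s); the robot touches nothing.
It fails at once if the lid is pushed harder than 18 N (contact force between any of the fingers, the arm and lid above 18 N).
It fails at once if the robot touches the lid while it is swinging open (from 0.2 to 1.85 rad) (value of joint lid between 0.2 and 1.85 rad and contact force between any of the fingers, the arm and lid above 0.5 N).
It fails at once if the battery is dropped (falls faster than 0.4 m/s out of the fingers) (linear speed of battery above 0.4 m/s and contact force between the fingers and battery below 0.1 N).
It fails at once if a bystander is moved more than 20 mm (distance of any of fitting, tin, spanner from where it was at the start of the episode above 0.02 m).
It also fails if it takes over 64 s, if anything falls off the work surface, if the arm or the gripper's body presses on something with over 40 N, if the wrist force passes 120 N, or if a joint passes its speed limit or range.

## Robot

A 6-joint arm with a two-finger parallel gripper is mounted at the origin on the work surface. World frame = base frame: x ahead of the robot, y to its left, z up, the work surface at z = 0. Lengths are in m, angles in degrees, forces in N, time in s.
With the tool pointing down it reaches from about 0.375 to 0.9 m from the base axis. Payload 3.1 kg.
Tool frame: the origin (TCP) lies between the finger pads; the fingertips stand bot.tip_extent ahead of it and the grasp point (between the pads) lies 2 mm behind it (bot.tip_extent is the distance from the TCP to the fingertips, in m); z points along the fingers, y is the direction in which the jaws open and shut (so a half turn about z gives the same grasp; the last joint's range is limited). The gripper opens to 87 mm and grips with 3 to 60 N. Pads are 19 mm wide; open, the fingers measure 117 mm over their backs; the gripper's body (75 mm by 190 mm) begins 51 mm behind the grasp point.
Start: joints at [-75.029, 30.224, 82.088, -0, 67.689, -10.227], TCP at [0.266, -0.565, 0.24] pointing down, gripper open.
Joint ranges: [-176.69, 176.69], [-43.24, 126.21], [12.49, 139.97], [-82, 262], [0, 151.66], [-163.58, 163.58]. Speed limits (degrees/s): [159.86, 159.86, 180, 180, 180, 180].

## Interface

Orientations are given as a 3x3 rotation matrix whose columns are the frame's x, y, z axes.
In Python, from rig import bot, imaging, recognise, masks_of, mark_of gives the robot as it stands.
- The arm moves only by the tool send_rows, never from a script. Its argument "plan" is a list that holds one entry, the list of rows, each a list of 5 numbers: the shift along the world's x, y, z normalised to -1 to 1, where 1 is 0.03 m, then the turn about the world's z normalised to -1 to 1, where 1 is 0.1 rad, then the closure, from -1 (fully open) to 1 (shut). A call has 1 to 20 rows; each row shifts and turns the commanded pose from where the row before left it; what a row does not reach is not made up. A row lasts 1/10 s, in which the tool goes at most 50 mm and 8.59 degrees, less where a joint would pass 70% of its speed; a pose out of reach is approached as far as the arm can. A call with a number of a shift or a turn outside -1 to 1 is refused whole. A call with a gripper value outside its range is refused whole. The fingers move at their own pace and stop on an object; the grip force is fixed at half the most. Time passes only in rows, so rows that do not move let the fingers close. It gives the time, the measured TCP pose, the force and the opening at its end, in the units of the state.
- bot.read_state(): the state, without advancing time (a new reading comes with each control period).
- imaging.capture(name): name is "scene" or "side" or "wrist"; returns a dict with "img" (420x560x3 uint8, blue, green, red), "mtx" (3x3 intrinsics, pixels), "distortion" ([k1, k2, p1, p2, k3] as OpenCV has them; the pictures are not rectified), "pose" (4x4, takes a point from camera to world coordinates); the wrist camera has in their place "T_tool_cam" (4x4, takes a point from camera to tool coordinates, whose origin is the TCP and whose axes are the flange's). Camera axes: x right, y down, z forward; pixel columns grow to the right and rows downward; lengths in m; the calibration is good to about 2 mm. A picture is of the moment at which its call begins: read the wrist's pose just before it. There is no depth.
- bot.hand_in(): hands the job in, once; it reports no verdict.
Trained networks look in the newest picture that a camera, given by its name, has taken for a name from the list of things; names that differ only in an ending like _2 or _b are one class to them, and where a whole thing is asked for, a point or a joint stands for the part that bears it (a point fixed in the world has none). Each returns a list of dicts, best first, with "conf" (0 to 1); they miss things now and then, are a little off and sometimes report something else, mostly with a low value. They report only what shows in the picture. A call takes as long as a camera call. They do not tell look-alikes from the thing itself.
- recognise(camera, target): "at" ([x, y, z] in m, in world coordinates, good to about 4 mm: the middle of the surface that is visible of it).
- masks_of(camera, target): "region" (420x560 bool, what is visible of it).
- mark_of(camera, target): "at" ([x, y, z] in m, in world coordinates, good to about 4 mm: a listed point, or the origin of a listed thing).
The state is a dict: "time_s": time; "joint_positions": joint angles; "qvel": joint speeds; "tau": joint torques, N m; "position": TCP position; "tcp_rot": TCP orientation; "force": force on the tool from outside, world axes, zero at the start; "moment": the same for the moment, N m; "opening": opening from 0.0 (shut) to 1.0 (fully open).
Only numpy, scipy, OpenCV 4.12 (cv2) and the standard library are available. Lean on these libraries where they do the work, as an engineer would, in place of code of your own. Each camera call takes 0.05 s, during which the arm holds its last target.

## Working session

There is one attempt and no reset: what is moved stays moved. The work goes in short steps, Python scripts to look and compute and a tool call to move; the robot and the scene stay as the last step left them, time stands still between calls to the robot, and variables do not carry over. Pictures are saved under pics/ and viewed, and the job is handed in when it is done.

Besides the shell and the picture viewer there is one more tool, called after "Call:" as name(argument=value, ...), one argument or row to a line, values as JSON. send_rows: Moves the arm, as the interface text tells. Its arguments: {"type":"object","properties":{"plan":{"type":"array"}},"required":["plan"]}

```bash
mkdir -p pics; ls; python3 - <<'E'
from rig import bot, imaging, recognise, masks_of, mark_of
import cv2
s=bot.read_state(); print(s['time_s'],s['position'],s['tcp_rot'],s['force'],s['opening'],bot.tip_extent)
for c in ['scene','side']:
    d=imaging.capture(c); cv2.imwrite(f'pics/{c}0.png',d['img'])
    for t in ['case','lid_pad','lid_hinge','battery_mid','tray_in','fitting','tin','spanner']:
        print(c,t,[(round(r['conf'],2),[round(float(v),3) for v in r['at']]) for r in mark_of(c,t)])
E
```

```text
pics
0.0 [ 0.26595497 -0.56482503  0.2385536 ] [[ 9.04813224e-01  4.25808275e-01 -5.85078604e-04]
 [ 4.25808521e-01 -9.04810862e-01  2.09926853e-03]
 [ 3.64500433e-04 -2.14857738e-03 -9.99997625e-01]] [ 0.68684876 -0.07868602 -0.07729146] 1.004145838157304 0.017
scene case [(0.56, [0.581, -0.227, -0.001])]
scene lid_pad [(0.86, [0.544, -0.225, 0.105]), (0.73, [0.714, -0.032, -0.001]), (0.26, [0.578, 0.176, 0.006])]
scene lid_hinge [(0.64, [0.653, -0.233, 0.103])]
scene battery_mid []
scene tray_in [(0.93, [0.521, 0.379, 0.007]), (0.77, [0.578, 0.172, 0.004])]
scene fitting [(0.67, [0.361, 0.018, -0.004])]
scene tin [(0.73, [0.712, -0.032, -0.001]), (0.56, [0.778, 0.134, 0.002]), (0.39, [0.543, -0.224, 0.102])]
scene spanner [(0.63, [0.779, 0.136, 0.0])]
side case [(0.83, [0.587, -0.227, -0.001])]
side lid_pad [(0.87, [0.537, -0.222, 0.102])]
side lid_hinge [(0.89, [0.651, -0.235, 0.094])]
side battery_mid [(0.25, [0.719, -0.03, -0.003])]
side tray_in [(0.81, [0.577, 0.176, 0.008]), (0.69, [0.524, 0.38, 0.004])]
side fitting [(0.65, [0.365, 0.021, 0.003])]
side tin [(0.68, [0.716, -0.029, 0.0])]
side spanner [(0.61, [0.776, 0.133, 0.001])]
```

View pics/scene0.png

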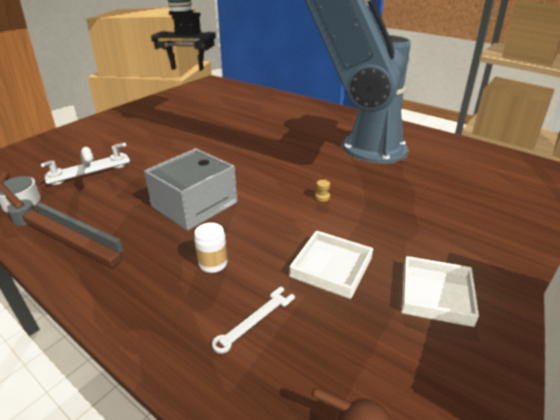

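View pics/side0.png

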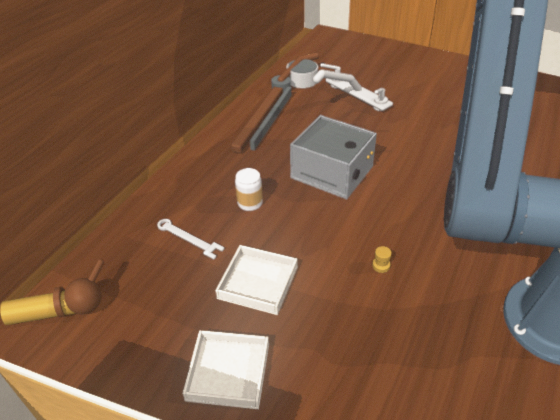

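The two white trays stand at y≈0.174 and y≈0.379, so the one further to the robot's right is at about (0.578, 0.174). In the scene view it is at px (332,263). The box is at px (190,187), with its pad at (204,162). I'll move above the pad while turning and closing the fingers.

Call:
send_rows(
  plan=[
    [[0.5, 0.6, 0, -0.3, 1], [0.75, 0.95, 0, -0.45, 1], [0.75, 0.95, 0, -0.45, 1], [0.75, 0.95, 0, -0.45, 1], [0.75, 0.95, 0, -0.45, 1], [0.75, 0.95, 0, -0.45, 1], [0.75, 0.95, 0, -0.45, 1], [0.75, 0.95, 0, -0.45, 1], [0.75, 0.95, 0, -0.45, 1], [0.75, 0.95, 0, -0.45, 1], [0.75, 0.95, 0, -0.45, 1], [0.75, 0.95, 0, -0.45, 1], [0.4, 0.3, 0, -0.1, 1], [0, 0, 0, 0, 1], [0, 0, 0, 0, 1]],
  ],
)

```text
time_s: 2.4
position: [0.5404, -0.2251, 0.2395]
tcp_rot: [[0.996, -0.094, -0.001], [-0.094, -0.996, -0.0], [-0.001, 0.0, -1.0]]
force: [0.2, 0.0, 0.3]
opening: 0.008
```

```bash
cat > look.py <<'E'
from rig import bot, imaging, recognise, masks_of, mark_of
import cv2,sys,numpy as np
def st():
    s=bot.read_state(); print('t',round(s['time_s'],2),'p',np.round(s['position'],4),'y',np.round(s['tcp_rot'][:,1] if hasattr(s['tcp_rot'],'shape') else [r[1] for r in s['tcp_rot']],3),'F',np.round(s['force'],2),'op',round(s['opening'],3)); return s
def look(cams,targets,tag):
    for c in cams:
        d=imaging.capture(c); cv2.imwrite(f'pics/{c}{tag}.png',d['img'])
        for t in targets: print(c,t,[(round(r['conf'],2),[round(float(v),3) for v in r['at']]) for r in mark_of(c,t)])
E
python3 - <<'E'
from look import *
st(); look(['wrist','scene'],['case','lid_pad','lid_hinge'],'1')
look(['side'],['case','lid_pad','lid_hinge'],'1')
E
```

```text
t 2.4 p [ 0.5404 -0.2251  0.2395] y [-0.094 -0.996  0.   ] F [0.24 0.01 0.32] op 0.008
wrist case [(0.55, [0.583, -0.227, 0.001])]
wrist lid_pad [(0.73, [0.542, -0.22, 0.104])]
wrist lid_hinge [(0.96, [0.654, -0.232, 0.102])]
scene case [(0.65, [0.585, -0.226, -0.003])]
scene lid_pad [(0.8, [0.543, -0.226, 0.103])]
scene lid_hinge [(0.89, [0.653, -0.233, 0.101])]
side case [(0.68, [0.585, -0.227, -0.001])]
side lid_pad [(0.68, [0.538, -0.224, 0.103])]
side lid_hinge [(0.79, [0.655, -0.234, 0.093])]
```

View pics/wrist1.png

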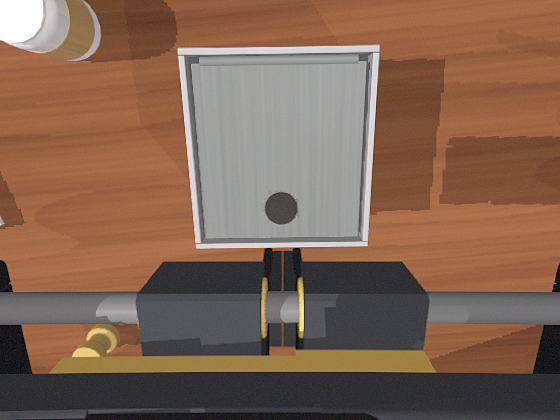

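The box is square to the gripper and the pad (px 281,208) is in line. Now I'll descend to just above it.

Call:
send_rows(
  plan=[
    [[0, 0.05, -0.5, 0, 1], [0, 0, -1, 0, 1], [0, 0, -1, 0, 1], [0, 0, -0.8, 0, 1], [0, 0, -0.3, 0, 1], [0, 0, 0, 0, 1], [0, 0, 0, 0, 1], [0, 0, 0, 0, 1]],
  ],
)

```text
time_s: 3.8
position: [0.5416, -0.2241, 0.133]
tcp_rot: [[0.995, -0.095, 0.003], [-0.095, -0.995, -0.002], [0.003, 0.001, -1.0]]
force: [1.0, -0.2, -0.5]
opening: 0.003
```

Call:
send_rows(
  plan=[
    [[0, 0, -0.05, 0, 1], [0, 0, -0.05, 0, 1], [0, 0, 0, 0, 1], [0, 0, 0, 0, 1]],
  ],
)

```text
time_s: 4.2
position: [0.5406, -0.2235, 0.1287]
tcp_rot: [[0.995, -0.095, 0.0], [-0.095, -0.995, -0.0], [0.0, 0.0, -1.0]]
force: [-0.1, 0.2, 0.3]
opening: 0.004
```

Call:
send_rows(
  plan=[
    [[0, 0, -0.05, 0, 1], [0, 0, -0.05, 0, 1], [0, 0, -0.05, 0, 1], [0, 0, -0.05, 0, 1], [0, 0, 0, 0, 1], [0, 0, 0, 0, 1]],
  ],
)

```text
time_s: 4.8
position: [0.5406, -0.2235, 0.1224]
tcp_rot: [[0.995, -0.095, -0.0], [-0.095, -0.995, 0.0], [-0.0, -0.0, -1.0]]
force: [-0.6, -0.6, 0.1]
opening: 0.005
```

Call:
send_rows(
  plan=[
    [[0, 0, -0.03, 0, 1], [0, 0, -0.03, 0, 1], [0, 0, 0, 0, 1]],
  ],
)

```text
time_s: 5.1
position: [0.5407, -0.2235, 0.1209]
tcp_rot: [[0.995, -0.095, 0.0], [-0.095, -0.995, -0.0], [0.0, 0.0, -1.0]]
force: [0.3, -0.1, 1.1]
opening: 0.002
```

Call:
send_rows(
  plan=[
    [[0, 0, -0.03, 0, 1], [0, 0, 0, 0, 1]],
  ],
)

```text
time_s: 5.3
position: [0.5407, -0.2235, 0.12]
tcp_rot: [[0.995, -0.095, 0.0], [-0.095, -0.995, -0.0], [0.0, 0.0, -1.0]]
force: [-0.9, 0.6, 1.6]
opening: 0.004
```

Call:
send_rows(
  plan=[
    [[0, 0, -0.02, 0, 1], [0, 0, -0.02, 0, 1], [0, 0, 0, 0, 1]],
  ],
)

```text
time_s: 5.6
position: [0.5406, -0.2235, 0.1186]
tcp_rot: [[0.995, -0.095, 0.0], [-0.095, -0.995, -0.0], [0.0, 0.0, -1.0]]
force: [-0.0, 0.2, 2.4]
opening: 0.004
```

Call:
send_rows(
  plan=[
    [[0, 0, -0.02, 0, 1], [0, 0, 0, 0, 1]],
  ],
)

```text
time_s: 5.8
position: [0.5407, -0.2235, 0.118]
tcp_rot: [[0.995, -0.095, 0.0], [-0.095, -0.995, -0.0], [0.0, 0.0, -1.0]]
force: [-1.2, -0.4, 2.1]
opening: 0.007
```

Call:
send_rows(
  plan=[
    [[0, 0, -0.02, 0, 1], [0, 0, 0, 0, 1]],
  ],
)

```text
time_s: 6.0
position: [0.5406, -0.2235, 0.1174]
tcp_rot: [[0.995, -0.095, -0.0], [-0.095, -0.995, -0.0], [0.0, 0.0, -1.0]]
force: [-0.1, 0.2, 2.9]
opening: 0.005
```

Call:
send_rows(
  plan=[
    [[0, 0, -0.02, 0, 1], [0, 0, 0, 0, 1]],
  ],
)

```text
time_s: 6.2
position: [0.5406, -0.2235, 0.1168]
tcp_rot: [[0.995, -0.095, 0.0], [-0.095, -0.995, -0.0], [0.0, 0.0, -1.0]]
force: [-0.6, 0.8, 2.5]
opening: 0.007
```

Call:
send_rows(
  plan=[
    [[0, 0, -0.02, 0, 1], [0, 0, 0, 0, 1]],
  ],
)

```text
time_s: 6.4
position: [0.5406, -0.2235, 0.1162]
tcp_rot: [[0.995, -0.095, 0.0], [-0.095, -0.995, -0.0], [0.0, 0.0, -1.0]]
force: [0.5, -1.0, 1.9]
opening: 0.005
```

Call:
send_rows(
  plan=[
    [[0, 0, -0.02, 0, 1], [0, 0, 0, 0, 1]],
  ],
)

```text
time_s: 6.6
position: [0.5406, -0.2235, 0.1156]
tcp_rot: [[0.995, -0.095, -0.0], [-0.095, -0.995, 0.0], [-0.0, -0.0, -1.0]]
force: [-0.1, -0.3, 1.7]
opening: 0.003
```

Call:
send_rows(
  plan=[
    [[0, 0, -0.02, 0, 1], [0, 0, 0, 0, 1]],
  ],
)

```text
time_s: 6.8
position: [0.5406, -0.2235, 0.115]
tcp_rot: [[0.995, -0.095, 0.0], [-0.095, -0.995, -0.0], [0.0, 0.0, -1.0]]
force: [-0.7, 0.4, 2.6]
opening: 0.004
```

Call:
send_rows(
  plan=[
    [[0, 0, -0.02, 0, 1], [0, 0, 0, 0, 1]],
  ],
)

```text
time_s: 7.0
position: [0.5406, -0.2235, 0.1144]
tcp_rot: [[0.995, -0.095, 0.0], [-0.095, -0.995, -0.0], [0.0, 0.0, -1.0]]
force: [0.2, -0.0, 2.2]
opening: 0.004
```

Call:
send_rows(
  plan=[
    [[0, 0, -0.02, 0, 1], [0, 0, 0, 0, 1]],
  ],
)

```text
time_s: 7.2
position: [0.5406, -0.2235, 0.1138]
tcp_rot: [[0.995, -0.095, -0.0], [-0.095, -0.995, -0.0], [-0.0, 0.0, -1.0]]
force: [-1.0, 0.0, 2.4]
opening: 0.007
```

Call:
send_rows(
  plan=[
    [[0, 0, -0.02, 0, 1], [0, 0, 0, 0, 1]],
  ],
)

```text
time_s: 7.4
position: [0.5407, -0.2235, 0.1132]
tcp_rot: [[0.995, -0.095, 0.0], [-0.095, -0.995, -0.0], [0.0, 0.0, -1.0]]
force: [0.1, -0.2, 2.4]
opening: 0.01
```

Call:
send_rows(
  plan=[
    [[0, 0, -0.02, 0, 1], [0, 0, 0, 0, 1]],
  ],
)

```text
time_s: 7.6
position: [0.5407, -0.2235, 0.1126]
tcp_rot: [[0.995, -0.095, 0.0], [-0.095, -0.995, -0.0], [0.0, 0.0, -1.0]]
force: [-0.2, -1.0, 0.7]
opening: 0.004
```

Call:
send_rows(
  plan=[
    [[0, 0, -0.02, 0, 1], [0, 0, 0, 0, 1]],
  ],
)

```text
time_s: 7.8
position: [0.5407, -0.2235, 0.112]
tcp_rot: [[0.995, -0.095, 0.0], [-0.095, -0.995, -0.0], [0.0, 0.0, -1.0]]
force: [-0.3, -0.5, 2.1]
opening: 0.006
```

Call:
send_rows(
  plan=[
    [[0, 0, -0.02, 0, 1], [0, 0, 0, 0, 1]],
  ],
)

```text
time_s: 8.0
position: [0.5407, -0.2235, 0.1116]
tcp_rot: [[0.995, -0.095, 0.0], [-0.095, -0.995, -0.0], [0.0, 0.0, -1.0]]
force: [-0.8, 0.0, 3.6]
opening: 0.007
```

Call:
send_rows(
  plan=[
    [[0, 0, -0.02, 0, 1], [0, 0, 0, 0, 1]],
  ],
)

```text
time_s: 8.2
position: [0.5407, -0.2235, 0.111]
tcp_rot: [[0.995, -0.095, 0.0], [-0.095, -0.995, -0.0], [0.0, 0.0, -1.0]]
force: [-0.1, -0.4, 4.7]
opening: 0.006
```

Catch drag has begun (~4.5 N).

Call:
send_rows(
  plan=[
    [[0, 0, -0.02, 0, 1], [0, 0, 0, 0, 1]],
  ],
)

```text
time_s: 8.4
position: [0.5407, -0.2235, 0.1103]
tcp_rot: [[0.995, -0.095, 0.0], [-0.095, -0.995, -0.0], [0.0, 0.0, -1.0]]
force: [-0.2, 0.3, 3.9]
opening: 0.006
```

Call:
send_rows(
  plan=[
    [[0, 0, -0.02, 0, 1], [0, 0, 0, 0, 1]],
  ],
)

```text
time_s: 8.6
position: [0.5408, -0.2235, 0.1096]
tcp_rot: [[0.995, -0.095, 0.0], [-0.095, -0.995, -0.0], [0.0, 0.0, -1.0]]
force: [-0.3, 0.8, 4.0]
opening: 0.007
```

Call:
send_rows(
  plan=[
    [[0, 0, -0.02, 0, 1], [0, 0, 0, 0, 1]],
  ],
)

```text
time_s: 8.8
position: [0.5408, -0.2235, 0.1091]
tcp_rot: [[0.995, -0.095, 0.0], [-0.095, -0.995, -0.0], [0.0, 0.0, -1.0]]
force: [-0.0, -0.2, 3.7]
opening: 0.007
```

Call:
send_rows(
  plan=[
    [[0, 0, -0.02, 0, 1], [0, 0, 0, 0, 1]],
  ],
)

```text
time_s: 9.0
position: [0.5409, -0.2236, 0.1086]
tcp_rot: [[0.995, -0.095, 0.001], [-0.095, -0.995, -0.0], [0.001, 0.0, -1.0]]
force: [0.1, 0.0, 5.5]
opening: 0.002
```

Call:
send_rows(
  plan=[
    [[0, 0, -0.015, 0, 1], [0, 0, 0, 0, 1]],
  ],
)

```text
time_s: 9.2
position: [0.5408, -0.2236, 0.1084]
tcp_rot: [[0.995, -0.095, 0.001], [-0.095, -0.995, -0.0], [0.001, 0.0, -1.0]]
force: [-0.9, 0.1, 6.3]
opening: 0.003
```

Call:
send_rows(
  plan=[
    [[0, 0, -0.015, 0, 1], [0, 0, 0, 0, 1]],
  ],
)

```text
time_s: 9.4
position: [0.5409, -0.2236, 0.1082]
tcp_rot: [[0.995, -0.095, 0.001], [-0.095, -0.995, -0.0], [0.001, 0.0, -1.0]]
force: [-0.6, 1.4, 7.6]
opening: 0.006
```

Call:
send_rows(
  plan=[
    [[0, 0, -0.015, 0, 1], [0, 0, 0, 0, 1]],
  ],
)

```text
time_s: 9.6
position: [0.5409, -0.2236, 0.108]
tcp_rot: [[0.995, -0.095, 0.001], [-0.095, -0.995, -0.0], [0.001, 0.0, -1.0]]
force: [-1.2, -0.5, 9.2]
opening: 0.007
```

Call:
send_rows(
  plan=[
    [[0, 0, -0.015, 0, 1], [0, 0, 0, 0, 1]],
  ],
)

```text
time_s: 9.8
position: [0.5409, -0.2236, 0.1077]
tcp_rot: [[0.995, -0.095, 0.001], [-0.095, -0.995, -0.001], [0.001, 0.0, -1.0]]
force: [-1.6, 1.1, 10.4]
opening: 0.007
```

The force is 10.4 N and rising steadily, so the lid is on its bumper. I'll leave straight up, fast.

Call:
send_rows(
  plan=[
    [[0, 0, 1, 0, 1], [0, 0, 1, 0, 1], [0, 0, 1, 0, 1], [0, 0, 1, 0, 1], [0, 0, 1, 0, 1], [0, 0, 1, 0, 1], [0, 0, 1, 0, 1], [-0.5, 0, 0.8, 0, 1], [-0.5, 0, 0.2, 0, 1], [-0.5, 0, 0, 0, 1], [-0.5, 0, 0, 0, 1], [0, 0, 0, 0, -0.2], [0, 0, 0, 0, -0.2], [0, 0, 0, 0, -0.2], [0, 0, 0, 0, -0.2], [0, 0, 0, 0, -0.2], [0, 0, 0, 0, -0.2], [0, 0, 0, 0, -0.2], [0, 0, 0, 0, -0.2], [0, 0, 0, 0, -0.2]],
  ],
)

```text
time_s: 11.8
position: [0.4807, -0.2235, 0.3467]
tcp_rot: [[0.995, -0.095, 0.0], [-0.095, -0.995, -0.0], [0.0, 0.0, -1.0]]
force: [1.1, 0.2, 0.4]
opening: 0.596
```

```bash
python3 - <<'E'
from look import *
st(); look(['scene'],['battery_mid'],'2')
E
```

```text
t 11.8 p [ 0.4807 -0.2235  0.3467] y [-0.095 -0.995  0.   ] F [1.08 0.23 0.43] op 0.596
scene battery_mid [(0.49, [0.582, -0.227, 0.184]), (0.45, [0.599, -0.227, 0.043])]
```

View pics/scene2.png

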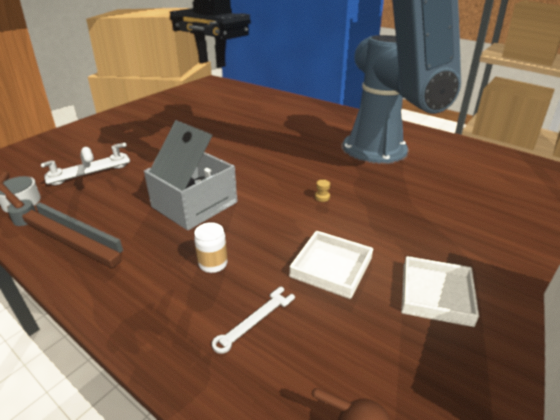

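The latch tripped: the lid is about 45° open (px 182,150) and still swinging, with the gripper clear. I'll wait for it.

Call:
send_rows(
  plan=[
    [[0, 0, 0, 0, -0.2], [0, 0, 0, 0, -0.2], [0, 0, 0, 0, -0.2], [0, 0, 0, 0, -0.2], [0, 0, 0, 0, -0.2], [0, 0, 0, 0, -0.2], [0, 0, 0, 0, -0.2], [0, 0, 0, 0, -0.2], [0, 0, 0, 0, -0.2], [0, 0, 0, 0, -0.2], [0, 0, 0, 0, -0.2], [0, 0, 0, 0, -0.2], [0, 0, 0, 0, -0.2], [0, 0, 0, 0, -0.2], [0, 0, 0, 0, -0.2], [0, 0, 0, 0, -0.2], [0, 0, 0, 0, -0.2], [0, 0, 0, 0, -0.2], [0, 0, 0, 0, -0.2], [0, 0, 0, 0, -0.2]],
  ],
)

```text
time_s: 13.9
position: [0.4806, -0.2235, 0.3467]
tcp_rot: [[0.995, -0.095, 0.0], [-0.095, -0.995, -0.0], [0.0, 0.0, -1.0]]
force: [0.7, 0.6, -0.2]
opening: 0.6
```

Call:
send_rows(
  plan=[
    [[0, 0, 0, 0, -0.2], [0, 0, 0, 0, -0.2], [0, 0, 0, 0, -0.2], [0, 0, 0, 0, -0.2], [0, 0, 0, 0, -0.2], [0, 0, 0, 0, -0.2], [0, 0, 0, 0, -0.2], [0, 0, 0, 0, -0.2], [0, 0, 0, 0, -0.2], [0, 0, 0, 0, -0.2]],
  ],
)

```text
time_s: 14.9
position: [0.4806, -0.2235, 0.3467]
tcp_rot: [[0.995, -0.095, -0.0], [-0.095, -0.995, 0.0], [-0.0, -0.0, -1.0]]
force: [-0.6, 0.1, -0.6]
opening: 0.601
```

```bash
python3 - <<'E'
from look import *
st(); look(['scene','wrist','side'],['battery_mid','lid_hinge','case','lid_pad'],'3')
E
```

```text
t 14.9 p [ 0.4806 -0.2235  0.3467] y [-0.095 -0.995 -0.   ] F [-0.61  0.1  -0.63] op 0.601
scene battery_mid [(0.58, [0.599, -0.23, 0.044])]
scene lid_hinge [(0.8, [0.653, -0.233, 0.1])]
scene case [(0.87, [0.581, -0.225, 0.001])]
scene lid_pad [(0.81, [0.709, -0.238, 0.204]), (0.28, [0.596, -0.229, 0.043])]
wrist battery_mid [(0.83, [0.601, -0.23, 0.053]), (0.24, [0.584, -0.229, 0.0])]
wrist lid_hinge [(0.8, [0.657, -0.233, 0.102])]
wrist case [(0.75, [0.583, -0.23, -0.002])]
wrist lid_pad []
side battery_mid [(0.62, [0.6, -0.232, 0.048])]
side lid_hinge [(0.97, [0.657, -0.234, 0.095])]
side case [(0.81, [0.587, -0.226, 0.0]), (0.32, [0.601, -0.23, 0.048])]
side lid_pad [(0.74, [0.712, -0.234, 0.196])]
```

View pics/scene3.png

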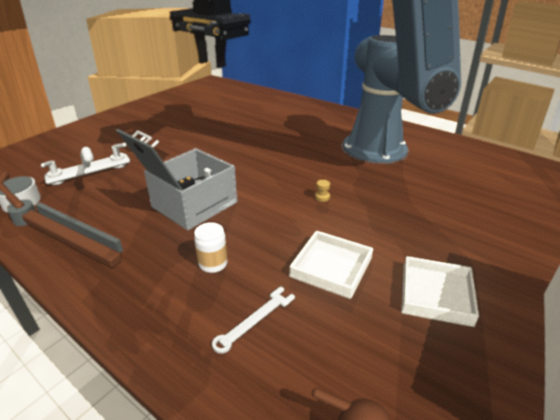

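View pics/wrist3.png

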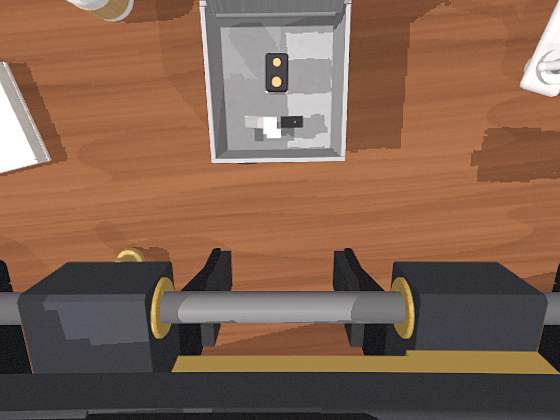

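```bash
python3 - <<'E'
from look import *
s=st(); d=imaging.capture('wrist'); print(np.round(d['T_tool_cam'],3)); print(s['joint_positions'])
T=d['T_tool_cam'];K=d['mtx'];
W=np.eye(4);W[:3,:3]=s['tcp_rot'];W[:3,3]=s['position'];W=W@T
def ray(px,z):
    u=cv2.undistortPoints(np.array([[px]],float),K,np.array(d['distortion']))[0,0]
    r=W[:3,:3]@np.array([u[0],u[1],1]); return W[:3,3]+r*(z-W[2,3])/r[2]
for c in [(266,54),(288,54),(289,91),(265,91)]: print(ray(c,0.079).round(4))
E
```

```text
t 15.65 p [ 0.4806 -0.2235  0.3466] y [-0.095 -0.995 -0.   ] F [-0.07  0.24  0.15] op 0.597
[[ 0.002 -0.959 -0.282  0.078]
 [ 1.     0.002  0.001 -0.001]
 [-0.    -0.282  0.959 -0.145]
 [ 0.     0.     0.     1.   ]]
[-3.70257962e+01  1.62675881e+01  8.74204440e+01  6.05779662e-04
  7.63115005e+01  5.84291670e+01]
[ 0.6191 -0.2182  0.079 ]
[ 0.6169 -0.2422  0.079 ]
[ 0.5789 -0.24    0.079 ]
[ 0.5814 -0.213   0.079 ]
```

The lid is fully open: the pad is now at about (0.71, −0.236, 0.20), which is roughly 2.07 rad. In the wrist view the battery is at px (277,73), which puts its centre at about (0.599, −0.229). The wrist camera sits on the lid side of the hand, so I'll turn the hand 180° for clearance before descending.

Call:
send_rows(
  plan=[
    [[0, 0, 0, 1, -0.2], [0, 0, 0, 1, -0.2], [0, 0, 0, 1, -0.2], [0, 0, 0, 1, -0.2], [0, 0, 0, 1, -0.2], [0, 0, 0, 1, -0.2], [0, 0, 0, 1, -0.2], [0, 0, 0, 1, -0.2], [0, 0, 0, 1, -0.2], [0, 0, 0, 1, -0.2], [0, 0, 0, 1, -0.2], [0, 0, 0, 1, -0.2], [0, 0, 0, 1, -0.2], [0, 0, 0, 1, -0.2], [0, 0, 0, 1, -0.2], [0, 0, 0, 1, -0.2], [0, 0, 0, 1, -0.2], [0, 0, 0, 1, -0.2], [0, 0, 0, 1, -0.2], [0, 0, 0, 1, -0.2]],
  ],
)

```text
time_s: 17.7
position: [0.4806, -0.2235, 0.3467]
tcp_rot: [[-0.332, 0.943, -0.0], [0.943, 0.332, -0.0], [-0.0, -0.0, -1.0]]
force: [-0.1, 0.3, 0.5]
opening: 0.6
```

Call:
send_rows(
  plan=[
    [[0.3, -0.02, 0, 1, -0.2], [0.3, -0.02, 0, 1, -0.2], [0.3, -0.02, 0, 1, -0.2], [0.3, -0.02, 0, 1, -0.2], [0.3, -0.02, 0, 1, -0.2], [0.4, -0.02, 0, 1, -0.2], [0.4, -0.02, 0, 1, -0.2], [0.4, -0.02, 0, 1, -0.2], [0.4, -0.02, 0, 1, -0.2], [0.4, 0, 0, 1, -0.2], [0.4, 0, 0, 1, -0.2], [0, 0, 0, 0.6, -0.2], [0, 0, 0, 0, -0.2], [0, 0, 0, 0, -0.2]],
  ],
)

```text
time_s: 19.1
position: [0.5975, -0.2288, 0.3465]
tcp_rot: [[-0.997, 0.078, -0.0], [0.078, 0.997, 0.0], [0.0, 0.0, -1.0]]
force: [-0.1, 0.4, 0.3]
opening: 0.598
```

Call:
send_rows(
  plan=[
    [[0, 0, -0.6, 0, -0.2], [0, 0, -1, 0, -0.2], [0, 0, -1, 0, -0.2], [0, 0, -1, 0, -0.2], [0, 0, -1, 0, -0.2], [0, 0, -1, 0, -0.2], [0, 0, -0.6, 0, -0.2], [0, 0, 0, 0, -0.2], [0, 0, 0, 0, -0.2]],
  ],
)

```text
time_s: 20.0
position: [0.5977, -0.2291, 0.161]
tcp_rot: [[-0.997, 0.078, 0.0], [0.078, 0.997, -0.0], [-0.0, -0.0, -1.0]]
force: [0.2, 0.2, 1.3]
opening: 0.601
```

```bash
python3 - <<'E'
from look import *
st(); look(['wrist','scene','side'],['battery_mid'],'4')
a=cv2.imread('pics/scene4.png')[90:260,100:300];b=cv2.imread('pics/side4.png')[60:230,240:440]
cv2.imwrite('pics/c4.png',cv2.resize(np.hstack([a,b]),None,fx=2,fy=2))
E
```

```text
t 20.0 p [ 0.5977 -0.2291  0.161 ] y [ 0.078  0.997 -0.   ] F [0.17 0.2  1.27] op 0.601
wrist battery_mid []
scene battery_mid [(0.72, [0.601, -0.23, 0.041])]
side battery_mid [(0.79, [0.597, -0.228, 0.047])]
```

View pics/c4.png

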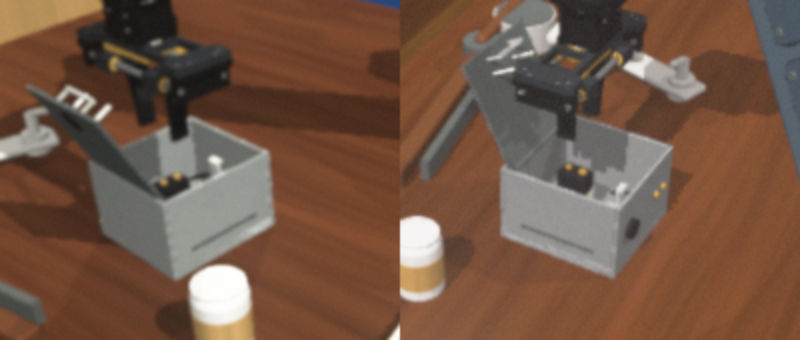

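View pics/wrist4.png

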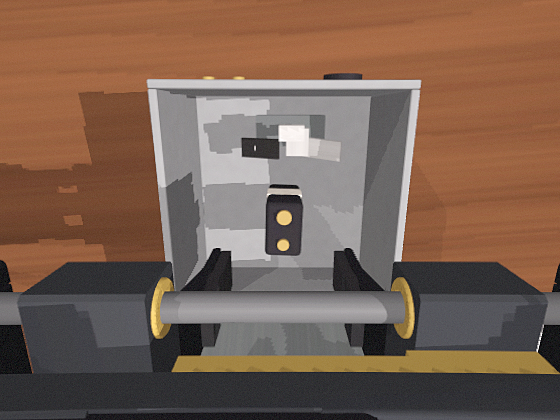

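The fingers straddle the battery (px 284,225) and are centred on it. The hand is clear of the lid, so I'll descend and grip.

Call:
send_rows(
  plan=[
    [[0.03, 0, -0.4, 0, -0.2], [0, 0, -0.6, 0, -0.2], [0, 0, -0.6, 0, -0.2], [0, 0, -0.6, 0, -0.2], [0, 0, -0.6, 0, -0.2], [0, 0, -0.4, 0, -0.2], [0, 0, 0, 0, -0.2], [0, 0, 0, 0, -0.2], [0, 0, 0, 0, -0.2]],
  ],
)

```text
time_s: 21.2
position: [0.5992, -0.2293, 0.0655]
tcp_rot: [[-0.997, 0.077, 0.002], [0.077, 0.997, -0.001], [-0.002, -0.001, -1.0]]
force: [-0.3, 0.6, 0.6]
opening: 0.594
```

Call:
send_rows(
  plan=[
    [[0, 0, -0.04, 0, 0.1], [0, 0, 0, 0, 0.3], [0, 0, 0, 0, 0.4], [0, 0, 0, 0, 0.5], [0, 0, 0, 0, 0.7], [0, 0, 0, 0, 0.9], [0, 0, 0, 0, 1], [0, 0, 0, 0, 1], [0, 0, 0, 0, 1], [0, 0, 0, 0, 1]],
  ],
)

```text
time_s: 22.2
position: [0.5986, -0.2289, 0.0637]
tcp_rot: [[-0.997, 0.077, 0.0], [0.077, 0.997, -0.0], [-0.0, -0.0, -1.0]]
force: [-0.6, 0.2, 3.0]
opening: 0.298
```

Call:
send_rows(
  plan=[
    [[0, 0, 0.2, 0, 1], [0, 0, 0.5, 0, 1], [0, 0, 0.7, 0, 1], [0, 0, 0.8, 0, 1], [0, 0, 0.8, 0, 1], [0, 0, 0.8, 0, 1], [0, 0, 0.8, 0, 1], [0, 0, 0.8, 0, 1], [0, 0, 0.5, 0, 1], [0, 0, 0.2, 0, 1], [0, 0, 0, 0, 1], [0, 0, 0, 0, 1]],
  ],
)

```text
time_s: 23.4
position: [0.5979, -0.2285, 0.2458]
tcp_rot: [[-0.997, 0.077, -0.001], [0.077, 0.997, 0.001], [0.001, 0.001, -1.0]]
force: [-0.2, -0.4, -1.4]
opening: 0.297
```

```bash
python3 - <<'E'
from look import *
st(); look(['scene','side'],['battery_mid','tray_in'],'5')
a=cv2.imread('pics/scene5.png')[60:260,60:300];b=cv2.imread('pics/side5.png')[30:230,220:460]
cv2.imwrite('pics/c5.png',cv2.resize(np.hstack([a,b]),None,fx=1.6,fy=1.6))
E
```

```text
t 23.4 p [ 0.5979 -0.2285  0.2458] y [0.077 0.997 0.001] F [-0.19 -0.43 -1.4 ] op 0.297
scene battery_mid [(0.74, [0.598, -0.228, 0.227])]
scene tray_in [(0.76, [0.52, 0.376, 0.004]), (0.7, [0.577, 0.174, 0.006])]
side battery_mid [(0.71, [0.597, -0.231, 0.231])]
side tray_in [(0.95, [0.525, 0.378, 0.002]), (0.61, [0.575, 0.177, 0.007])]
```

View pics/c5.png

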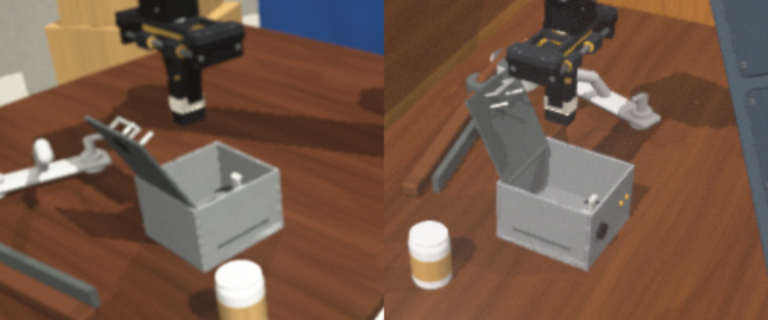

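The battery is gripped upright and clear of the box, and the lid is still open. I'll carry it to the right-hand tray at (0.577, 0.175).

Call:
send_rows(
  plan=[
    [[0, 0.3, 0, 0, 1], [0, 0.6, 0, 0, 1], [-0.05, 0.85, 0, 0, 1], [-0.05, 0.85, 0, 0, 1], [-0.05, 0.85, 0, 0, 1], [-0.05, 0.85, 0, 0, 1], [-0.05, 0.85, 0, 0, 1], [-0.05, 0.85, 0, 0, 1], [-0.05, 0.85, 0, 0, 1], [-0.05, 0.85, 0, 0, 1], [-0.05, 0.85, 0, 0, 1], [-0.05, 0.85, 0, 0, 1], [-0.05, 0.85, 0, 0, 1], [-0.05, 0.85, 0, 0, 1], [-0.05, 0.85, 0, 0, 1], [-0.05, 0.85, 0, 0, 1], [0, 0.45, 0, 0, 1], [0, 0.2, 0, 0, 1], [0, 0, 0, 0, 1], [0, 0, 0, 0, 1]],
  ],
)

```text
time_s: 25.7
position: [0.5775, 0.174, 0.2464]
tcp_rot: [[-0.997, 0.077, -0.0], [0.077, 0.997, -0.001], [0.0, -0.001, -1.0]]
force: [-0.1, 1.0, -1.6]
opening: 0.297
```

Call:
send_rows(
  plan=[
    [[0, 0, -0.4, 0, 1], [0, 0, -0.8, 0, 1], [0, 0, -0.8, 0, 1], [0, 0, -0.8, 0, 1], [0, 0, -0.8, 0, 1], [0, 0, -0.7, 0, 1], [0, 0, -0.5, 0, 1], [0, 0, -0.4, 0, 1], [0, 0, -0.2, 0, 1], [0, 0, -0.1, 0, 1], [0, 0, 0, 0, 1], [0, 0, 0, 0, 1]],
  ],
)

```text
time_s: 26.9
position: [0.5781, 0.1746, 0.0821]
tcp_rot: [[-0.997, 0.077, 0.002], [0.077, 0.997, 0.0], [-0.002, 0.0, -1.0]]
force: [-0.1, 0.5, -1.4]
opening: 0.295
```

```bash
python3 - <<'E'
from look import *
st(); look(['scene','side'],['battery_mid','tray_in'],'6')
a=cv2.imread('pics/scene6.png')[150:350,260:500];b=cv2.imread('pics/side6.png')[150:350,160:400]
cv2.imwrite('pics/c6.png',cv2.resize(np.hstack([a,b]),None,fx=1.6,fy=1.6))
E
```

```text
t 26.9 p [0.5781 0.1746 0.0821] y [0.077 0.997 0.   ] F [-0.1   0.48 -1.36] op 0.295
scene battery_mid [(0.78, [0.577, 0.172, 0.061])]
scene tray_in [(0.77, [0.523, 0.378, 0.005]), (0.62, [0.577, 0.171, 0.007])]
side battery_mid [(0.58, [0.579, 0.173, 0.065])]
side tray_in [(0.8, [0.526, 0.38, 0.004]), (0.61, [0.578, 0.178, 0.007])]
```

View pics/c6.png

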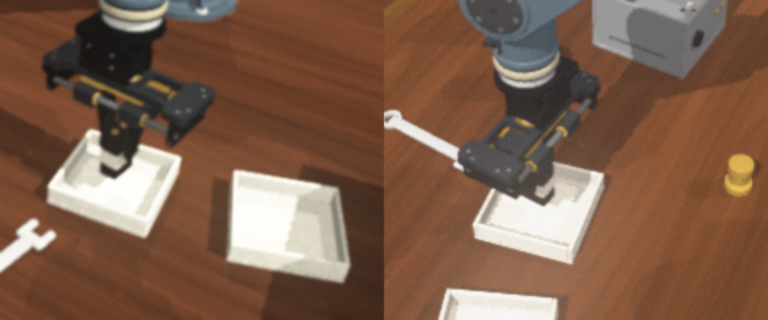

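The battery hangs over the middle of the correct tray. I'll lower it slowly and feel for the floor.

Call:
send_rows(
  plan=[
    [[0, 0, -0.2, 0, 1], [0, 0, -0.2, 0, 1], [0, 0, -0.15, 0, 1], [0, 0, -0.1, 0, 1], [0, 0, -0.05, 0, 1], [0, 0, 0, 0, 1], [0, 0, 0, 0, 1]],
  ],
)

```text
time_s: 27.9
position: [0.5776, 0.1746, 0.0605]
tcp_rot: [[-0.997, 0.077, 0.0], [0.077, 0.997, 0.0], [-0.0, 0.0, -1.0]]
force: [0.4, 0.0, -1.2]
opening: 0.298
```

Call:
send_rows(
  plan=[
    [[0, 0, -0.03, 0, 1], [0, 0, -0.03, 0, 1], [0, 0, 0, 0, 1], [0, 0, 0, 0, 1]],
  ],
)

```text
time_s: 28.3
position: [0.5775, 0.1746, 0.0587]
tcp_rot: [[-0.997, 0.077, 0.0], [0.077, 0.997, -0.0], [-0.0, -0.0, -1.0]]
force: [0.0, -0.2, -1.6]
opening: 0.299
```

Call:
send_rows(
  plan=[
    [[0, 0, -0.03, 0, 1], [0, 0, -0.03, 0, 1], [0, 0, 0, 0, 1], [0, 0, 0, 0, 1]],
  ],
)

```text
time_s: 28.7
position: [0.5775, 0.1746, 0.0568]
tcp_rot: [[-0.997, 0.077, -0.0], [0.077, 0.997, -0.0], [0.0, -0.0, -1.0]]
force: [0.1, -0.6, -1.1]
opening: 0.296
```

Call:
send_rows(
  plan=[
    [[0, 0, -0.03, 0, 1], [0, 0, 0, 0, 1], [0, 0, 0, 0, 1]],
  ],
)

```text
time_s: 29.0
position: [0.5775, 0.1746, 0.0559]
tcp_rot: [[-0.997, 0.077, -0.0], [0.077, 0.997, 0.0], [0.0, 0.0, -1.0]]
force: [0.2, 0.4, -1.9]
opening: 0.296
```

Call:
send_rows(
  plan=[
    [[0, 0, -0.03, 0, 1], [0, 0, 0, 0, 1], [0, 0, 0, 0, 1]],
  ],
)

```text
time_s: 29.3
position: [0.5775, 0.1746, 0.055]
tcp_rot: [[-0.997, 0.077, -0.0], [0.077, 0.997, -0.0], [0.0, -0.0, -1.0]]
force: [0.3, 0.4, -1.1]
opening: 0.297
```

Call:
send_rows(
  plan=[
    [[0, 0, -0.02, 0, 1], [0, 0, 0, 0, 1], [0, 0, 0, 0, 1]],
  ],
)

```text
time_s: 29.6
position: [0.5776, 0.1746, 0.0546]
tcp_rot: [[-0.997, 0.077, 0.0], [0.077, 0.997, 0.0], [-0.0, 0.0, -1.0]]
force: [-0.6, -0.1, 1.3]
opening: 0.297
```

Floor contact at the expected height: Fz went from −1.1 to +1.3 N. I'll release slowly, then retreat.

Call:
send_rows(
  plan=[
    [[0, 0, 0, 0, 0.4], [0, 0, 0, 0, 0.3], [0, 0, 0, 0, 0.2], [0, 0, 0, 0, 0.1], [0, 0, 0, 0, 0], [0, 0, 0, 0, -0.1], [0, 0, 0, 0, -0.2], [0, 0, 0, 0, -0.2], [0, 0, 0, 0, -0.2], [0, 0, 0, 0, -0.2], [0, 0, 0, 0, -0.2]],
  ],
)

```text
time_s: 30.7
position: [0.5775, 0.1746, 0.0544]
tcp_rot: [[-0.997, 0.077, -0.0], [0.077, 0.997, 0.0], [0.0, 0.0, -1.0]]
force: [0.1, 0.1, 0.5]
opening: 0.6
```

Call:
send_rows(
  plan=[
    [[0, 0, 0.2, 0, -0.2], [0, 0, 0.4, 0, -0.2], [0, 0, 0.8, 0, -0.2], [0, 0, 1, 0, -0.2], [0, 0, 1, 0, -0.2], [0, 0, 1, 0, -0.2], [0, 0, 1, 0, -0.2], [-0.5, 0, 0.5, 0, -0.2], [-1, 0, 0, 0, -0.2], [-1, 0, 0, 0, -0.2], [-0.5, 0, 0, 0, -0.2], [0, 0, 0, 0, -0.2], [0, 0, 0, 0, -0.2]],
  ],
)

```text
time_s: 32.0
position: [0.4885, 0.1747, 0.2326]
tcp_rot: [[-0.997, 0.077, 0.003], [0.077, 0.997, 0.0], [-0.003, 0.001, -1.0]]
force: [1.1, 0.2, 0.6]
opening: 0.602
```

```bash
python3 - <<'E'
from look import *
st(); look(['scene','side'],['battery_mid','tray_in','lid_pad','lid_hinge','tin','fitting','spanner'],'7')
E
```

```text
t 32.0 p [0.4885 0.1747 0.2326] y [0.077 0.997 0.001] F [1.06 0.16 0.59] op 0.602
scene battery_mid [(0.8, [0.577, 0.174, 0.033])]
scene tray_in [(0.97, [0.576, 0.174, 0.007]), (0.62, [0.522, 0.382, 0.008]), (0.39, [0.579, 0.172, 0.036]), (0.2, [0.715, -0.235, 0.196])]
scene lid_pad [(0.89, [0.716, -0.238, 0.197])]
scene lid_hinge [(0.64, [0.653, -0.232, 0.102])]
scene tin [(0.74, [0.714, -0.03, -0.0]), (0.17, [0.579, 0.173, 0.007])]
scene fitting [(0.68, [0.36, 0.021, -0.001]), (0.31, [0.578, 0.177, 0.006])]
scene spanner [(0.8, [0.78, 0.135, 0.002])]
side battery_mid [(0.55, [0.581, 0.173, 0.039])]
side tray_in [(0.92, [0.573, 0.176, 0.006]), (0.77, [0.527, 0.377, 0.004])]
side lid_pad [(0.56, [0.776, 0.134, 0.0])]
side lid_hinge []
side tin []
side fitting [(0.72, [0.362, 0.02, 0.0])]
side spanner [(0.7, [0.779, 0.136, 0.001])]
```

View pics/scene7.png

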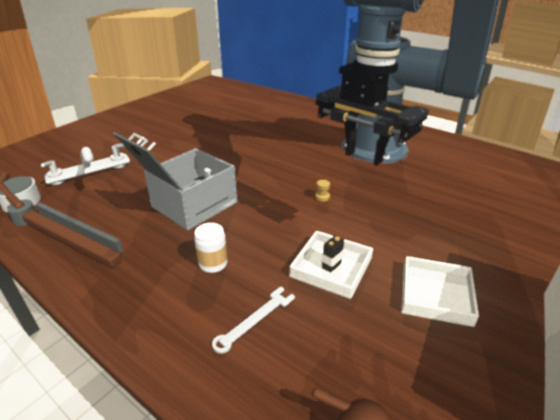

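View pics/side7.png

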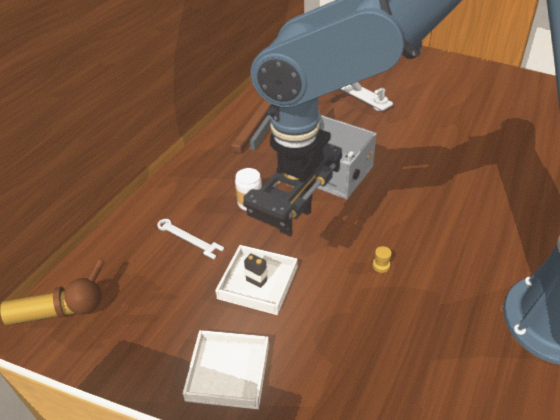

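The battery stands upright in the middle of the correct tray (scene px 332,254; side px 256,270). The lid is open, and the tin, fitting and spanner are where they started.

```bash
python3 -c "
from rig import bot
print(bot.hand_in())"
```

```text
the job is handed in; nothing more can be done
None
```

The job is done and handed in at about 32 s of the 64 s allowed; the hand-in gave no verdict.

- **Lid:** I pressed the pad down about 13 mm in small steps. The catch drag showed at about 4–5 N, and I stopped at 10.4 N on the bumper. I then left straight up, and the lid swung open untouched to about 2.07 rad.
- **Battery:** I turned the hand half round so its camera stayed clear of the lid, then gripped the battery across y and lifted it out. I lowered it until I felt the floor of the right-hand tray, then let go.
- **Last checks:** Both camera views show the battery upright and central in the tray, at about (0.578, 0.174). The lid is still open, and the tin, fitting and spanner are within a few mm of where they began.
- **Gaps:** In the last side picture the arm hid the lid and partly hid the tin. The networks missed the tin and hinge there and put the lid pad on the spanner, so the lid and tin rest on the scene camera alone.

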